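Index the rotary table to the dial gauge

TASK

Index the small rotary table on the bench: with a fingertip, push one of its spokes round, either way, until the brass bushing stands squarely in line with the dial gauge's red-tipped plunger, in front of it, then leave the table standing still. Lift nothing, and keep off the three bushings, which ride standing in their nests, and off the gauge; leave the other things on the bench where they are.

Things in the scene. Friction and masses are not known exactly. Their poses are not given: they have to be found in the camera images.
- turntable: Grey round plate, 176 mm across, top at z = 40 mm, that turns either way about the vertical axis through its origin (at z = 0) without a stop in the turns needed; friction (0.15 N m) holds it where it is left, no detents. Three nests of four steel pins 7 mm high lie 62 mm from the axis, at 0, 120 and 240 degrees (anticlockwise from above) from its own x axis, a bushing in each.
- spokes: Three steel spokes fixed to the turntable (same origin and axes), at 60, 180 and 300 degrees from its own x axis, between the nests. Each is a level round bar 14 mm thick at z = 49 mm, ending in a black ball 22 mm across centred 150 mm from the axis. It can be pushed sideways between the plate's edge (88 mm) and the ball (139 mm); beneath it the space is free down to the bench.
- gauge: Dial gauge on a blue block fixed to the bench. Its origin lies on the turntable's axis at z = 0; its own x axis points from there along the plunger to the gauge. Along that axis: plunger tip at 97 mm, height 69 mm; stem 9 mm thick to 170 mm; black dial 56 mm across centred at 197 mm, top at 82 mm; block 55 mm wide from 185 to 245 mm. The spokes pass below the plunger.
- gauge_tip (a point): Red tip of the gauge's plunger, 7 mm across, at height 69 mm; x axis points away from the turntable's axis along the plunger.
- brass_bush: Loose brass bushing, 38 mm tall, 34 mm across at the foot and 27 mm above; origin at the centre of its underside, z up. It rides upright in any one of the nests. The one to bring to the gauge.
- dark_bush: Loose dark steel bushing, plain, 34 mm across, 36 mm tall, origin at the centre of its underside, riding in another nest.
- white_bush: Loose white plastic bushing, 34 mm across at the foot, 22 mm at the top, 36 mm tall, origin at the centre of its underside, riding in the third nest.
- block_a: Bystander: loose machined aluminium block, 70 x 35 x 45 mm, origin at the centre of its underside.
- block_b: Bystander: loose machined aluminium block like the first, 70 x 35 x 45 mm.
- calculator: Bystander: black pocket calculator lying flat, 145 x 85 x 16 mm, origin at the centre of its underside.
- ring_gauge: Bystander: loose dark steel ring gauge lying flat, 60 mm outside, 36 mm bore, 20 mm high, origin at the centre of its underside.

How it is judged (in metres and radians):
On the way:
1. a finger pushes on a spoke (contact force between the fingers and spokes above 0.3 N), for 0.05 s.
At the end, for the whole second after the job is handed in: The brass bushing's axis is within 8 mm to either side of the line of the gauge's plunger (about 7 degrees of turn), on the gauge's side of the table; the table is at rest; all three bushings stand upright in their nests (55 to 69 mm from the axis, feet on the plate) (y of brass_bush in the frame of gauge between -0.008 and 0.008 m and x of brass_bush in the frame of gauge above 0.05 m and angular speed of turntable below 0.05 rad/s and height (world z) of brass_bush between 0.035 and 0.045 m and angle between each of brass_bush, dark_bush, white_bush's own z axis and vertical below 0.12 rad and horizontal distance between brass_bush and turntable between 0.055 and 0.069 m and height (world z) of dark_bush between 0.035 and 0.045 m and horizontal distance between dark_bush and turntable between 0.055 and 0.069 m and height (world z) of white_bush between 0.035 and 0.045 m and horizontal distance between white_bush and turntable between 0.055 and 0.069 m); the robot touches nothing.
It fails at once if a bushing is lifted out of its nest (more than 15 mm) or tipped (height (world z) of any of brass_bush, dark_bush, white_bush above 0.055 m or angle between any of brass_bush, dark_bush, white_bush's own z axis and vertical above 0.35 rad).
It fails at once if the fingers touch a bushing (more than 1 N) (contact force between the fingers and brass_bush above 1 N or contact force between the fingers and dark_bush above 1 N or contact force between the fingers and white_bush above 1 N).
It fails at once if the fingers push on the gauge (more than 2 N) (contact force between the fingers and gauge above 2 N).
It fails at once if another thing on the bench is moved by more than 20 mm (distance of any of block_a, block_b, calculator, ring_gauge from where it was at the start of the episode above 0.02 m).
It also fails if it takes over 46 s, if anything falls off the work surface, if the arm or the gripper's body presses on something with over 40 N, if the wrist force passes 120 N, or if a joint passes its speed limit or range.

ROBOT

A 6-joint arm with a two-finger parallel gripper is mounted at the origin on the work surface. World frame = base frame: x ahead of the robot, y to its left, z up, the work surface at z = 0. Lengths are in m, angles in degrees, forces in N, time in s.
With the tool pointing down it reaches from about 0.3 to 0.775 m from the base axis. Payload 14.6 kg.
Tool frame: the origin (TCP) lies on the mounting face of the last link; the fingertips stand 173 mm ahead of it and the grasp point (between the pads) lies 155 mm ahead of it; z points along the fingers, y is the line along which they close (so a half turn about z gives the same grasp; the last joint's range is limited). The gripper opens to 85 mm and grips with 20 to 120 N. Pads are 22 mm wide; open, the fingers measure 114 mm over their backs; the gripper's body (76 mm by 85 mm) begins 54 mm behind the grasp point. The pads swing forward as they close: fully open they stand 13 mm farther back than shut.
Start: joints at [-80.134, 17.183, 87.147, -0, 75.671, -3.816], TCP at [0.13, -0.534, 0.405] pointing down, gripper open.
Joint ranges: [-173.82, 173.82], [-45.26, 126.66], [13.44, 144.39], [-59.66, 239.66], [0, 175.72], [-146.38, 146.38]. Speed limits (degrees/s): [127.2, 127.2, 147.25, 180, 180, 180].

INTERFACE

Orientations are given as a 3x3 rotation matrix whose columns are the frame's x, y, z axes.
In Python, from cell import * gives the robot as it stands.
- The arm moves only by the tool move_arm, never from a script. Its argument "motion" is a list that holds one entry, the list of rows, each a list of 7 numbers: the shift along the tool's x, y, z in mm, then the turn, a rotation vector about the tool's x, y, z in degrees, then the finger opening in mm, from 0 to 85.4. In form: [[[dx, dy, dz, rx, ry, rz, gripper], ...]]. A call has 1 to 10 rows; each row shifts and turns the commanded pose from where the row before left it, along the tool's axes as they then stand; what a row does not reach is not made up. A row lasts 1/12 s, in which the tool goes at most 41.7 mm and 7.16 degrees, less where a joint would pass 70% of its speed; a pose out of reach is approached as far as the arm can. A call with a gripper value outside its range is refused whole. The fingers move at their own pace and stop on an object; "newtons" is the grip in N (left out, the last holds). Time passes only in rows, so rows that do not move let the fingers close. It gives the time, the measured TCP pose, the force, the opening and the grip force at its end, in the units of the state.
- read_state(): the state, without advancing time (a new reading comes with each control period).
- capture(name): name is "side" or "top" or "wrist"; returns the picture (420x560x3 uint8, red, green, blue); there is no depth.
- calibration(name): a dict with "K" (3x3 intrinsics, pixels), "pose" (4x4, takes a point from camera to world coordinates). Camera axes: x right, y up, looking along -z (the intrinsics and any distortion apply to the point x, -y, -z); pixel columns grow to the right and rows downward; lengths in m; the calibration is good to about 2 mm. A picture is of the moment at which its call begins: read the wrist's pose just before it. calibration takes no time and is no camera call; for the wrist camera it gives the pose at the moment of the call.
- close_job(): hands the job in; it is judged then, once.
Trained networks look in the newest picture that a camera, given by its name, has taken for a name from the list of things; names that differ only in an ending like _2 or _b are one class to them, and where a whole thing is asked for, a point or a joint stands for the part that bears it (a point fixed in the world has none). Each returns a list of dicts, best first, with "conf" (0 to 1); they miss things now and then, are a little off and sometimes report something else, mostly with a low value. They report only what shows in the picture. A call takes as long as a camera call.
- look_for(camera, thing): "centre" ([x, y, z] in m, in world coordinates, good to about 4 mm: the middle of the surface that is visible of it).
- cut_out(camera, thing): "mask" (420x560 bool, what is visible of it).
- mark_of(camera, thing): "centre" ([x, y, z] in m, in world coordinates, good to about 4 mm: a listed point, or the origin of a listed thing).
The state is a dict: "time_s": time; "q": joint angles; "dq": joint speeds; "tau": joint torques, N m; "tool_pos": TCP position; "tcp_rot": TCP orientation; "ft_force": force on the tool from outside, world axes, zero at the start; "moment": the same for the moment, N m; "width": finger opening in m; "grip_force": force on a finger pad.
Only numpy, scipy, OpenCV 4.12 (cv2) and the standard library are available. Lean on these libraries where they do the work, as an engineer would, in place of code of your own. Each camera call takes 0.05 s, during which the arm holds its last target. There are 200 camera calls.

## Working session

There is one attempt and no reset: what is moved stays moved. The work goes in short steps, Python scripts to look and compute and a tool call to move; the robot and the scene stay as the last step left them, time stands still between calls to the robot, and variables do not carry over. Pictures are saved under pics/ and viewed, at most 10 in all, crops included, and the job is handed in when it is done.

Besides the shell and the picture viewer there is one more tool, called after "Request:" as a command line: name --argument value ..., lists and objects as JSON in quotes. move_arm: Moves the arm, as the interface text tells. Its arguments: {"type":"object","properties":{"motion":{"type":"array","items":{"type":"array","items":{"type":"array","items":{"type":"number"}}}},"newtons":{"type":"number"}},"required":["motion"]}

```bash
mkdir -p pics; cat > h.py <<'E'
from cell import *
import numpy as np, cv2
def best(c,t,f=mark_of):
    r=f(c,t)
    return (np.round(r[0]["centre"],4).tolist(),round(r[0]["conf"],2)) if r else None
def save(im,n): cv2.imwrite("pics/"+n,im[:,:,::-1])
E
python3 - <<'E'
from h import *
ims={c:capture(c) for c in("top","side")}
save(ims["top"],"top0.png");save(ims["side"],"side0.png")
for t in "turntable gauge gauge_tip brass_bush dark_bush white_bush block_a calculator ring_gauge".split():
    print(t,[best(c,t) for c in ims])
print([(r["centre"],r["conf"]) for r in mark_of("top","block_a")])
s=read_state();print(s["tool_pos"],s["tcp_rot"],s["time_s"])
E
```

```text
turntable [([0.5584, -0.0543, 0.0006], 0.8), ([0.5571, -0.0579, 0.0003], 0.71)]
gauge [([0.5652, -0.0618, -0.0006], 0.58), None]
gauge_tip [([0.6441, -0.0105, 0.0698], 0.55), ([0.6436, -0.0105, 0.0677], 0.62)]
brass_bush [([0.6109, -0.095, 0.0426], 0.73), ([0.6105, -0.0975, 0.0406], 0.66)]
dark_bush [([0.5008, -0.0809, 0.0407], 0.74), ([0.5027, -0.0824, 0.0413], 0.75)]
white_bush [([0.5691, 0.0045, 0.0398], 0.57), ([0.5717, 0.0027, 0.0341], 0.5)]
block_a [([0.4692, -0.414, -0.001], 0.88), ([0.6014, -0.3945, -0.0025], 0.88)]
calculator [([0.416, 0.3692, 0.0016], 0.66), ([0.412, 0.3691, 0.0001], 0.7)]
ring_gauge [([0.576, 0.3895, -0.0026], 0.59), ([0.5777, 0.3891, -0.0052], 0.74)]
[([0.4692, -0.414, -0.001], 0.88), ([0.5985, -0.399, -0.0026], 0.78)]
[ 0.13008205 -0.53438512  0.4047028 ] [[ 9.71622728e-01  2.36535988e-01  5.17970563e-06]
 [ 2.36535989e-01 -9.71622728e-01 -1.35879609e-05]
 [ 1.81867795e-06  1.44275585e-05 -1.00000000e+00]] 1.05
```

View pics/top0.png

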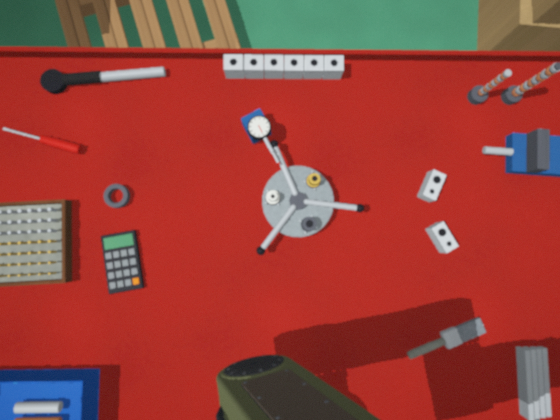

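View pics/side0.png

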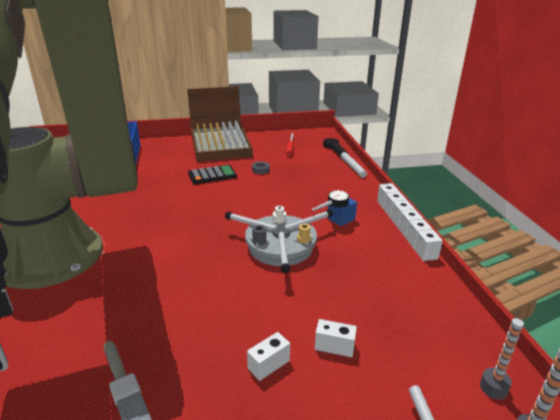

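The top view shows the table at (298,201). The brass bush is at (314,179), white at (272,197) and dark at (311,224). The gauge is up and to the left at (258,127), and the spoke balls are at (361,208) and (261,250). The side view agrees: gauge at (340,208), brass at (304,233).

The centre is about (0.559,-0.057), the gauge lies at 28.7° and the brass bush at -38°. That needs a turn of about +66°. I'll push the spoke at -98° anticlockwise.

Request:
move_arm --motion '[[[22.2,-13.6,5.2,0,0,0,0],[22.2,-13.6,5.2,0,0,0,0],[22.2,-13.6,5.2,0,0,0,0],[22.2,-13.6,5.2,0,0,0,0],[22.2,-13.6,5.2,0,0,0,0],[22.2,-13.6,5.2,0,0,0,0],[22.2,-13.6,5.2,0,0,0,0],[22.2,-13.6,5.2,0,0,0,0],[22.2,-13.6,5.2,0,0,0,0],[22.2,-13.6,5.2,0,0,0,0]]]'

```text
time_s: 1.88
tool_pos: [0.3143, -0.3487, 0.3526]
tcp_rot: [[0.972, 0.236, 0.0], [0.236, -0.972, -0.0], [0.0, 0.0, -1.0]]
ft_force: [0.7, -1.3, 0.9]
width: -0.0002
grip_force: 0.0
```

Request:
move_arm --motion '[[[22.2,-13.6,5.2,0,0,0,0],[22.2,-13.6,5.2,0,0,0,0],[22.2,-13.6,5.2,0,0,0,0],[22.2,-13.6,5.2,0,0,0,0],[22.2,-13.6,5.2,0,0,0,0],[22.2,-13.6,5.2,0,0,0,0],[22.2,-13.6,5.2,0,0,0,0],[22.2,-13.6,5.2,0,0,0,0],[22.2,-13.6,5.2,0,0,0,0],[22.2,-13.6,5.2,0,0,0,0]]]'

```text
time_s: 2.72
tool_pos: [0.498, -0.164, 0.3005]
tcp_rot: [[0.972, 0.237, 0.0], [0.237, -0.972, -0.0], [0.0, 0.0, -1.0]]
ft_force: [1.0, 0.3, 0.3]
width: 0.0001
grip_force: 0.0
```

Request:
move_arm --motion '[[[0,0,0,0,0,4.35,0],[0,0,0,0,0,4.35,0],[0,0,0,0,0,4.35,0],[0,0,0,0,0,4.35,0],[0,0,0,0,0,4.35,0],[0,0,0,0,0,0,0],[0,0,0,0,0,0,0]]]'

```text
time_s: 3.3
tool_pos: [0.4972, -0.1651, 0.3007]
tcp_rot: [[0.99, -0.138, 0.0], [-0.138, -0.99, -0.0], [0.0, 0.0, -1.0]]
ft_force: [-0.2, 0.9, 0.9]
width: -0.0001
grip_force: 0.0
```

```bash
cat > look.py <<'E'
from h import *
import sys
s=read_state();R=s["tcp_rot"];print(s["tool_pos"],np.degrees(np.arctan2(R[1][1],R[0][1])),s["width"],s["time_s"])
acc={}
for c in("wrist","top","side"):
    im=capture(c)
    if c==sys.argv[1]: save(im,sys.argv[2])
    for t in "turntable gauge_tip brass_bush dark_bush white_bush".split():
        b=best(c,t);print(c,t,b)
        if b and b[1]>.4: acc.setdefault(t,[]).append(b[0][:2])
m={t:np.mean(v,0) for t,v in acc.items()}
C=np.mean([m[t] for t in m if t!="gauge_tip"],0) if len(m)==5 else m["turntable"]
for t in m: d=m[t]-C;print(t,C,np.hypot(*d),np.degrees(np.arctan2(d[1],d[0])))
E
python3 look.py wrist w1.png
```

```text
[ 0.49718147 -0.16507455  0.30071768] -97.92880888393456 -0.00014537344765684163 3.3
wrist turntable ([0.5609, -0.0578, 0.0043], 0.65)
wrist gauge_tip None
wrist brass_bush ([0.6042, -0.0965, 0.0403], 0.61)
wrist dark_bush ([0.5066, -0.0854, 0.0347], 0.69)
wrist white_bush ([0.5689, -0.0007, 0.0387], 0.74)
top turntable ([0.5608, -0.0599, -0.0034], 0.85)
top gauge_tip ([0.6477, -0.012, 0.0707], 0.68)
top brass_bush ([0.6104, -0.096, 0.0408], 0.55)
top dark_bush ([0.418, 0.3699, 0.0003], 0.68)
top white_bush ([0.5705, 0.002, 0.0406], 0.62)
side turntable ([0.5596, -0.0599, 0.0027], 0.76)
side gauge_tip ([0.6461, -0.0139, 0.0642], 0.67)
side brass_bush ([0.6147, -0.1, 0.0388], 0.64)
side dark_bush ([0.5034, -0.0844, 0.0388], 0.65)
side white_bush ([0.5689, 0.0011, 0.0361], 0.57)
turntable [ 0.55390833 -0.0223    ] 0.03747246489090354 -79.97209123257537
brass_bush [ 0.55390833 -0.0223    ] 0.09367600227794617 -53.3951463255882
dark_bush [ 0.55390833 -0.0223    ] 0.1182823249804373 131.19807673293013
white_bush [ 0.55390833 -0.0223    ] 0.027832276676549486 56.095823681749856
gauge_tip [ 0.55390833 -0.0223    ] 0.09346054017308293 5.741601745359192
```

View pics/w1.png

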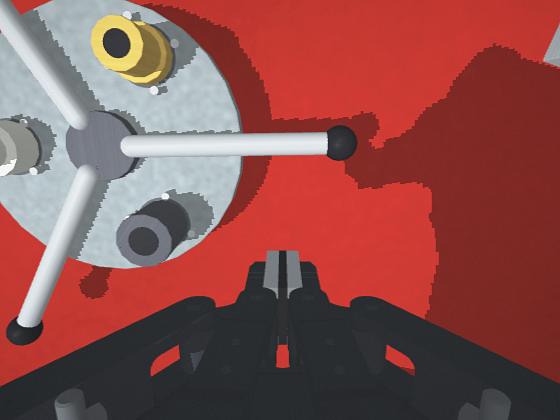

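The wrist view shows the shut fingers at (283,260), below the spoke that runs from (125,146) to its ball at (341,143), with clear space beneath. The top camera's dark_bush hit was the calculator, so I'm leaving it out. That gives a centre of (0.560,-0.0585), brass at -37.6° and the gauge at 28.6°, so the turn is 66°. Next I'll descend, make contact and push round.

Request:
move_arm --motion '[[[0,0,20,0,0,0,0],[0,0,20,0,0,0,0],[0,0,20,0,0,0,0],[0,0,20,0,0,0,0],[0,0,18,0,0,0,0],[0,0,0,0,0,0,0],[8,0,0,0,0,0,0],[8,0,0,0,0,0,0],[8,0,0,0,0,0,0],[6,0,0,0,0,0,0]]]'

```text
time_s: 5.03
tool_pos: [0.5282, -0.1695, 0.2039]
tcp_rot: [[0.99, -0.14, 0.002], [-0.14, -0.99, -0.001], [0.002, 0.001, -1.0]]
ft_force: [0.4, -0.2, -0.2]
width: -0.0002
grip_force: 0.0
```

Request:
move_arm --motion '[[[8,1,0,0,0,-4,0],[8,1,0,0,0,-4,0],[8,1,0,0,0,-4,0],[8,1,0,0,0,-4,0],[8,1,0,0,0,-4,0],[8,1,0,0,0,-4,0],[0,0,0,0,0,0,0]]]'

```text
time_s: 5.62
tool_pos: [0.576, -0.1735, 0.2033]
tcp_rot: [[0.961, 0.278, 0.002], [0.278, -0.961, -0.0], [0.001, 0.001, -1.0]]
ft_force: [-0.0, -0.1, -0.6]
width: 0.0
grip_force: 0.0
```

```bash
sed -i 's/np.mean(v,0)/np.median(v,0)/' look.py; python3 look.py top t2.png
```

```text
[ 0.5760035  -0.17353661  0.2033253 ] -73.85319647498478 3.146378895731802e-05 5.6167
wrist turntable ([0.562, -0.0592, 0.003], 0.57)
wrist gauge_tip None
wrist brass_bush ([0.617, -0.0719, 0.0365], 0.88)
wrist dark_bush ([0.5228, -0.1044, 0.0379], 0.66)
wrist white_bush None
top turntable ([0.5643, -0.0623, 0.0034], 0.67)
top gauge_tip ([0.6449, -0.0129, 0.0728], 0.89)
top brass_bush ([0.6212, -0.0708, 0.0423], 0.74)
top dark_bush ([0.5197, -0.1041, 0.0426], 0.67)
top white_bush ([0.5435, 0.0003, 0.0351], 0.69)
side turntable ([0.5591, -0.0574, 0.0036], 0.95)
side gauge_tip ([0.6435, -0.0118, 0.0667], 0.79)
side brass_bush ([0.6219, -0.0722, 0.0385], 0.46)
side dark_bush ([0.5172, -0.1068, 0.04], 0.75)
side white_bush ([0.5427, 0.0003, 0.0358], 0.52)
turntable [ 0.5615 -0.0588] 0.0006403124237433314 -38.65980825408728
brass_bush [ 0.5615 -0.0588] 0.061120373035510815 -12.376290466428252
dark_bush [ 0.5615 -0.0588] 0.06185951826517885 -132.5104470780008
gauge_tip [ 0.5615 -0.0588] 0.0948519504280223 29.321558080290036
white_bush [ 0.5615 -0.0588] 0.06189806135897959 107.29328318112152
```

View pics/t2.png

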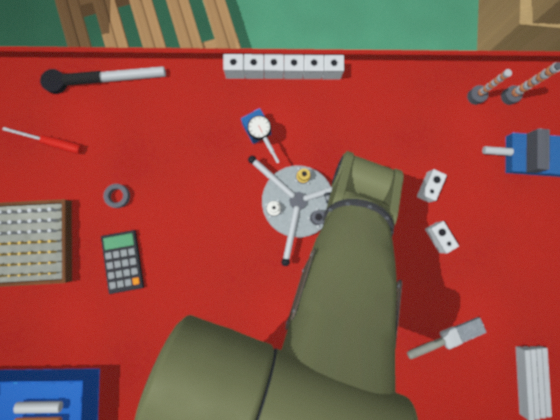

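The top view shows the table turned, with the brass bush now at (304,174) and the plunger tip near (277,162). The arm covers the pushed spoke, and nothing else has moved. About 41° remain, so I'll push 36° and look again.

Request:
move_arm --motion '[[[8,1,0,0,0,-4,0],[8,1,0,0,0,-4,0],[8,1,0,0,0,-4,0],[8,1,0,0,0,-4,0],[8,1,0,0,0,-4,0],[8,1,0,0,0,-4,0],[8,1,0,0,0,-4,0],[8,1,0,0,0,-4,0],[8,1,0,0,0,-4,0],[0,0,0,0,0,0,0]]]'

```text
time_s: 7.35
tool_pos: [0.6401, -0.1429, 0.2026]
tcp_rot: [[0.613, 0.79, 0.0], [0.79, -0.613, 0.0], [0.0, 0.0, -1.0]]
ft_force: [-0.4, 0.5, 0.3]
width: 0.0002
grip_force: 0.0
```

```bash
python3 look.py wrist w3.png
```

```text
[ 0.64009827 -0.14291522  0.20259759] -37.83167432106627 0.00023584077571904105 7.35
wrist turntable ([0.6141, -0.0375, 0.0355], 0.39)
wrist gauge_tip None
wrist brass_bush ([0.6155, -0.0349, 0.0384], 0.87)
wrist dark_bush ([0.5559, -0.1198, 0.0385], 0.89)
wrist white_bush None
top turntable ([0.5583, -0.0571, -0.004], 0.98)
top gauge_tip ([0.6449, -0.0084, 0.0705], 0.87)
top brass_bush ([0.4744, -0.4152, -0.002], 0.59)
top dark_bush None
top white_bush ([0.5122, -0.0219, 0.0381], 0.57)
side turntable ([0.5573, -0.0601, 0.002], 0.65)
side gauge_tip ([0.4674, -0.4175, -0.0042], 0.33)
side brass_bush ([0.6198, -0.035, 0.0404], 0.56)
side dark_bush ([0.5525, -0.1212, 0.0402], 0.53)
side white_bush ([0.5114, -0.0217, 0.0364], 0.64)
brass_bush [ 0.559825 -0.058975] 0.06061770574675359 23.297879103983274
dark_bush [ 0.559825 -0.058975] 0.06178160122560761 -95.22381566194223
turntable [ 0.559825 -0.058975] 0.0020594295326618415 169.5085229876681
gauge_tip [ 0.559825 -0.058975] 0.09897265405151062 30.730444562500455
white_bush [ 0.559825 -0.058975] 0.06073204467165582 142.25740581250557
```

View pics/w3.png

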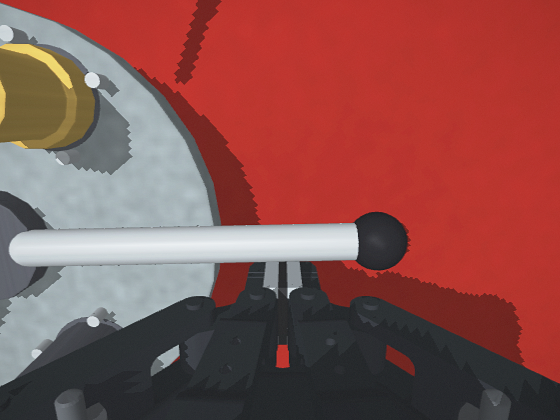

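The wrist view shows the fingers at (283,265), resting against the spoke between the plate's edge (215,240) and the ball (377,240). The table stands at 23.5° and the gauge at about 29°, so I'll push 5.5° more.

Request:
move_arm --motion '[[[4,0.4,0,0,0,-2,0],[4,0.4,0,0,0,-2,0],[3,0.3,0,0,0,-1.5,0],[0,0,0,0,0,0,0],[0,0,0,0,0,0,0],[-8,0,0,0,0,0,0],[-10,0,0,0,0,0,0],[-10,0,0,0,0,0,0],[0,0,0,0,0,0,0]]]'

```text
time_s: 9.0
tool_pos: [0.6307, -0.1612, 0.2027]
tcp_rot: [[0.54, 0.842, -0.0], [0.842, -0.54, -0.0], [-0.0, -0.0, -1.0]]
ft_force: [-0.3, -0.4, 0.1]
width: 0.0
grip_force: 0.0
```

Request:
move_arm --motion '[[[0,0,-20,0,0,0,0],[0,0,-20,0,0,0,0],[0,0,-20,0,0,0,0],[0,0,-20,0,0,0,0],[0,0,-20,0,0,0,0],[-25,25,0,0,0,0,0],[-25,25,0,0,0,0,0],[-25,25,0,0,0,0,0],[-25,25,0,0,0,0,0],[0,0,0,0,0,0,0]]]'

```text
time_s: 9.83
tool_pos: [0.6615, -0.3033, 0.302]
tcp_rot: [[0.543, 0.84, 0.0], [0.84, -0.543, -0.001], [-0.001, 0.001, -1.0]]
ft_force: [-0.3, -1.0, 0.0]
width: -0.0001
grip_force: 0.0
```

```bash
python3 look.py top t4.png; python3 - <<'E'
import cv2
im=cv2.imread("pics/t4.png")[90:290,200:400];cv2.imwrite("pics/t4c.png",cv2.resize(im,(600,600),interpolation=cv2.INTER_CUBIC))
E
```

```text
[ 0.66145964 -0.3032619   0.30203971] -32.86828474061883 -0.00013343696361716508 9.8333
wrist turntable None
wrist gauge_tip None
wrist brass_bush None
wrist dark_bush None
wrist white_bush None
top turntable ([0.5596, -0.0587, 0.0004], 0.82)
top gauge_tip ([0.6454, -0.0104, 0.0707], 0.65)
top brass_bush None
top dark_bush ([0.5577, -0.1228, 0.0393], 0.51)
top white_bush ([0.5117, -0.0242, 0.0378], 0.57)
side turntable ([0.5567, -0.0585, -0.0006], 0.57)
side gauge_tip ([0.6447, -0.0148, 0.066], 0.77)
side brass_bush ([0.6196, -0.0336, 0.0394], 0.57)
side dark_bush ([0.5566, -0.1229, 0.0404], 0.79)
side white_bush ([0.5085, -0.0249, 0.0358], 0.75)
turntable [ 0.56125 -0.0599 ] 0.003361547262794415 157.24902365721312
gauge_tip [ 0.56125 -0.0599 ] 0.09622749087448969 29.442083528165416
dark_bush [ 0.56125 -0.0599 ] 0.0630833773667834 -93.72647129598197
white_bush [ 0.56125 -0.0599 ] 0.06217672394071597 145.35147103747005
brass_bush [ 0.56125 -0.0599 ] 0.06400322257511727 24.262440342983357
```

View pics/t4c.png

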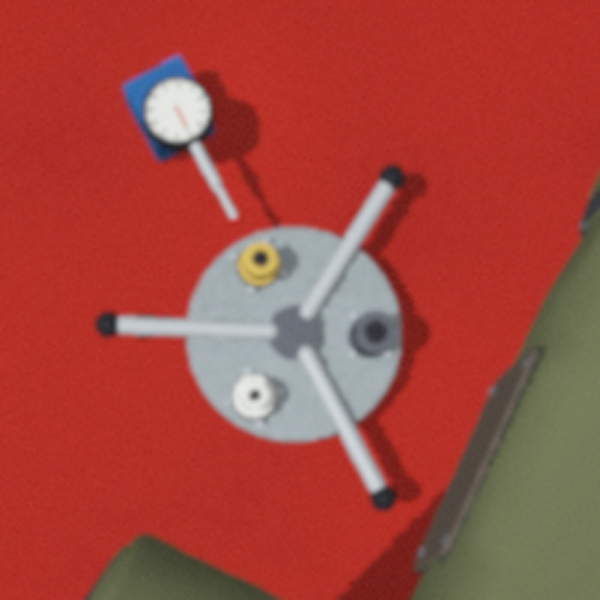

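The cropped top view shows the brass bush at (259,263), close to the plunger line that runs from the dial (178,110) to the tip (235,217). The spoke balls show clearly at (392,178), (107,324) and (384,497), so I'll measure the angles from the balls, the dial and the tip.

```bash
cat > ang.py <<'E'
from h import *
import sys
c=calibration("top");K=c["K"];T=np.array(c["pose"])
print({k:v for k,v in c.items() if k not in("K","pose")})
def w(p,z):
    d=T[:3,:3]@(np.linalg.inv(K)@[p[0],p[1],1]*[1,-1,-1]); o=T[:3,3]
    return (o+d*(z-o[2])/d[2])[:2]
f=lambda x,y:(200+(x+.5)/3-.5,90+(y+.5)/3-.5)
def show(balls,dial,tip):
    B=[w(f(*b),.049) for b in balls];C=np.mean(B,0)
    a=[np.degrees(np.arctan2(*(b-C)[::-1])) for b in B]
    off=[(x+60)%120-60 for x in a]  # spokes are at brass+60 mod 120
    print("C",C,"r",[round(np.hypot(*(b-C)),4) for b in B],"brass",[round((x-60)%120,1) for x in a])
    D=w(f(*dial),.082);t=w(f(*tip),.069)
    for n,q in("dial",D),("tip",t): d=q-C;print(n,np.hypot(*d),np.degrees(np.arctan2(d[1],d[0])))
    d=D-t;print("line",np.degrees(np.arctan2(d[1],d[0])))
show(*eval(sys.argv[1]))
E
python3 ang.py "[[(392,177),(107,324),(384,497)],(178,110),(234,217)]"
```

```text
{}
C [ 0.56116238 -0.05911566] r [np.float64(0.1502), np.float64(0.1509), np.float64(0.1503)] brass [np.float64(27.5), np.float64(27.6), np.float64(27.8)]
dial 0.19602608516490905 28.300735243200073
tip 0.10184695498165201 28.64012557843976
line 27.9337267406196
```

The table radius comes out at 150–151 mm and the dial at 196 mm, both matching the text. Brass stands at 27.6° and the gauge at 28.4°, about 1 mm off the line. The arm is clear, so I'm handing in.

```bash
python3 -c "
from cell import *
print(close_job())"
```

```text
the job is handed in; nothing more can be done
None
```

I pushed the table round about 65°, leaving the brass bushing about 1 mm off the plunger line (8 mm allowed) with the arm clear, and handed the job in; no verdict was returned.

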